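Hold the drill guide plate over its lens jig

TASK

Take the loose steel guide pin out of its wooden block and stand it fully home, upright, in the empty bore of the lens drilling jig, and let go of it. Then pick up the aluminium guide plate by its rib, carry it across the file box to the jig, and hold it level and still about a centimetre above the tops of the two pins, each of its two holes centred over a pin (either way round) and nothing touching it but the gripper: the program finishes while still holding it there. Do not shift the file box, the dropper bottle or the small sample box.

Things in the scene. Friction and masses are not known exactly. Their poses are not given: they have to be found in the camera images.
- jig: Lens drilling jig, fixed: aluminium base 140 x 80 x 28 mm (x, y, z), in the middle of its top a round lens nest (60 mm across, 6 mm high). A built-in steel guide pin, 12 mm in diameter, stands at x = -50 mm, its top 81 mm above the worktop; an empty blind bore, 14 mm in diameter, 22 mm deep, is at x = +50 mm. Origin: centre of the underside; x along the length, z up.
- jig_bore (a point): Centre of the mouth of the jig's empty bore, on the jig's top face 28 mm above the worktop; the bore goes straight down 22 mm to a floor 6 mm above the worktop and has a 1.5 mm chamfer.
- jig_post (a point): Centre of the top of the jig's built-in guide pin, 81 mm above the worktop, 100 mm from the bore's axis. The loose pin, when home in the bore, has its top at the same height.
- pin: Loose steel guide pin, plain round bar 12 mm in diameter and 75 mm long, about 66 g, like the jig's built-in one. It starts upright in the wooden block, 60 mm of it showing (top about 85 mm above the worktop). Origin: centre of its foot (lower end, chamfered 2 mm); z along the pin, up.
- pin_block: Wooden block 50 x 50 x 25 mm, fixed to the worktop, with a 14 mm bore 15 mm deep in the middle of its top, which holds the loose pin at the start. Origin: centre of the underside; z up. It and the guide plate swap places between starts.
- plate: Guide plate, loose, about 250 g, lying flat on the worktop: aluminium, 130 x 56 x 6 mm (x, y, z), two 20 mm through holes at x = -50 and +50 mm; in the middle a black upright grip rib 44 mm long (x), 12 mm thick (y), its top 42 mm above the underside, with feet 10 mm high at its ends (x = 22 to 32 mm). Balanced at the rib. Origin: centre of the underside; z up.
- plate_hole_a (a point): Centre of the plate's hole at x = -50 mm, at the plate's underside.
- plate_hole_b (a point): Centre of the plate's hole at x = +50 mm, at the plate's underside.
- file_box: Open white file box full of upright envelopes, loose, 200 x 75 x 90 mm (x, y, z), 0.6 kg, standing between the jig and the guide plate, its length roughly along world x; to be left where it stands. Origin: centre of the underside.
- drop_bottle: Cleaner bottle with a dropper cap, loose, 36 mm across and 120 mm high, standing beyond the far end of the file box; to be left where it stands. Origin: centre of the underside.
- lens_clock_head: Big white bench instrument with a brown nose, fixed, always in the same place, to the left of the jig: foot 230 x 170 x 70 mm, above it a tower about 150 x 130 mm with a carton and a yellow hand instrument on top, in all 0.47 m high. Swing the arm round it on the robot's side (within 0.35 m of the base axis). Origin: centre of the underside.
- sample_box: Small patterned sample box, loose, 80 x 90 x 30 mm, standing at the near end of the file box; to be left where it stands. Origin: centre of the underside.

How it is judged:
By the outcome, as a careful person would: the job done as asked, in the order asked, and still so for the second after the job is handed in, while the arm keeps its last pose, push and grip.
It also fails if it takes over 61 s, if anything falls off the work surface, if the arm or the gripper's body presses on something with over 40 N, if the wrist force passes 120 N, or if a joint passes its speed limit or range.

ROBOT

A 6-joint arm with a two-finger parallel gripper is mounted at the origin on a cart in front of the work surface, level with it; the furniture and walls round the work are solid. World frame = base frame: x ahead of the robot, y to its left, z up, the work surface at z = 0. Lengths are in mm, angles in degrees, forces in N, time in s.
With the tool pointing down it reaches from about 275 to 725 mm from the base axis. Payload 5.6 kg.
Tool frame: the origin (TCP) lies on the mounting face of the last link; the fingertips stand 173 mm ahead of it and the grasp point (between the pads) lies 155 mm ahead of it; z points along the fingers, y is the line along which they close (so a half turn about z gives the same grasp; the last joint's range is limited). The gripper opens to 85 mm and grips with 20 to 120 N. Pads are 22 mm wide; open, the fingers measure 114 mm over their backs; the gripper's body (76 mm by 85 mm) begins 54 mm behind the grasp point. The pads swing forward as they close: fully open they stand 13 mm farther back than shut.
Start: joints at [-57.892, 14.616, 6.199, 0, -81.583, -16.306], TCP at [149.795, -529.202, 404.683] pointing down, gripper open.
Joint ranges: [-168.99, 168.99], [-69.2, 112.95], [-62.41, 85.93], [-164.36, 98.24], [-168.68, -3.75], [-174.98, 174.98]. Speed limits (degrees/s): [147.25, 147.25, 180, 180, 180, 180].

INTERFACE

Orientations are given as a 3x3 rotation matrix whose columns are the frame's x, y, z axes.
In Python, from bench import ctrl, cams gives the robot as it stands. The module is installed in compiled form; this text tells all that it offers.
- The arm moves only by the tool play_rows, never from a script. Its argument "series" is a list of rows, each a list of 7 numbers: the shift along the world's x, y, z in cm, then the turn, a rotation vector about the world's x, y, z in rad, then the opening, from 0 (shut) to 1 (fully open). In form: [[tx, ty, tz, wx, wy, wz, claw], ...]. A call has 1 to 5 rows; each row shifts and turns the commanded pose from where the row before left it; what a row does not reach is not made up. A row lasts 1/12 s, in which the tool goes at most 41.7 mm and 7.16 degrees, less where a joint would pass 70% of its speed; a pose out of reach is approached as far as the arm can. A call with a gripper value outside its range is refused whole. The fingers move at their own pace and stop on an object; "squeeze" is the grip in N (left out, the last holds). Time passes only in rows, so rows that do not move let the fingers close. It gives the time, the measured TCP pose, the force, the opening and the grip force at its end, in the units of the state.
- ctrl.get_obs(): the state, without advancing time (a new reading comes with each control period).
- cams.snapshot(name): name is "scene" or "top" or "wrist"; returns the picture (480x640x3 uint8, red, green, blue); there is no depth.
- cams.calibration(name): a dict with "vfov" (degrees; the focal length in pixels is half the picture's height over the tangent of half this angle, whatever the lens; pixels are square), "cx", "cy" (the principal point, pixels), "k1" (the pictures are not rectified: a ray, as slopes to the right and down, at radius r is drawn at 1 + k1 r^2 times it, then the intrinsics apply), "world_to_cam" (4x4, takes a point from world to camera coordinates). Camera axes: x right, y down, z forward; pixel columns grow to the right and rows downward; lengths in mm; the calibration is good to about 2 mm. A picture is of the moment at which its call begins: read the wrist's pose just before it. calibration takes no time and is no camera call; for the wrist camera it gives the pose at the moment of the call.
- ctrl.sign_off(): hands the job in; it is judged then, once.
The state is a dict: "t": time; "q": joint angles; "joint_vel": joint speeds; "joint_torque": joint torques, N m; "tool_pos": TCP position; "orientation": TCP orientation; "force": force on the tool from outside, world axes, zero at the start; "ft_torque": the same for the moment, N m; "width": finger opening in mm; "grip_force": force on a finger pad.
Only numpy, scipy, OpenCV 4.12 (cv2) and the standard library are available. Lean on these libraries where they do the work, as an engineer would, in place of code of your own. Each camera call takes 0.05 s, during which the arm holds its last target. There are 200 camera calls.

## Working session

There is one attempt and no reset: what is moved stays moved. The work goes in short steps, Python scripts to look and compute and a tool call to move; the robot and the scene stay as the last step left them, time stands still between calls to the robot, and variables do not carry over. Pictures are saved under pics/ and viewed, at most 10 in all, crops included, and the job is handed in when it is done.

Besides the shell and the picture viewer there is one more tool, called as name([rows], argument=value, ...), one row to a line, values as JSON. play_rows: Moves the arm, as the interface text tells. Its arguments: {"type":"object","properties":{"series":{"type":"array","items":{"type":"array","items":{"type":"number"}}},"squeeze":{"type":"number"}},"required":["series"]}

```bash
mkdir -p pics
cat > h.py <<'E'
import numpy as np, cv2
from bench import ctrl, cams
np.set_printoptions(precision=2,suppress=True)
def snap(n,f):
    c=cams.calibration(n); im=cams.snapshot(n); cv2.imwrite('pics/'+f,im[:,:,::-1]); return im,c
def K(c):
    f=240/np.tan(np.radians(c['vfov'])/2); return np.array([[f,0,c['cx']],[0,f,c['cy']],[0,0,1.]]),np.array([c['k1'],0,0,0,0.])
def ray(c,px):
    k,d=K(c); u=cv2.undistortPoints(np.array(px,float).reshape(-1,1,2),k,d).reshape(-1,2)
    T=np.array(c['world_to_cam']); R,t=T[:3,:3],T[:3,3]
    return -R.T@t,np.c_[u,np.ones(len(u))]@R
def onz(c,px,z):
    o,d=ray(c,px); return o+d*((z-o[2])/d[:,2])[:,None]
def proj(c,P):
    k,d=K(c); T=np.array(c['world_to_cam'])
    return cv2.projectPoints(np.array(P,float).reshape(-1,1,3),cv2.Rodrigues(T[:3,:3])[0],T[:3,3],k,d)[0].reshape(-1,2)
E
python3 - <<'E'
from h import *
o=ctrl.get_obs(); print(o['t'],o['tool_pos'],o['orientation'],o['force'],o['width'])
a,c=snap('top','top0.png'); print(c)
b,c2=snap('scene','scene0.png'); print(c2)
E
```

```text
0.0 [ 149.81 -529.03  403.79] [[-0.96 -0.27 -0.  ]
 [-0.27  0.96  0.  ]
 [ 0.    0.   -1.  ]] [ 0.45 -0.42 -0.53] 85.4547817584327
{'vfov': 49.15692955842721, 'cx': 336.31168811251473, 'cy': 242.7774693848618, 'k1': -0.04931212707940105, 'world_to_cam': array([[   0.01,   -1.  ,   -0.01,  -99.59],
       [  -0.99,   -0.01,   -0.16,  544.8 ],
       [   0.16,    0.01,   -0.99, 1081.93],
       [   0.  ,    0.  ,    0.  ,    1.  ]])}
{'vfov': 44.539183610157956, 'cx': 319.06716598379114, 'cy': 244.8397141807089, 'k1': 0.05175810872566652, 'world_to_cam': array([[   0.9 ,   -0.44,    0.  , -535.26],
       [  -0.26,   -0.55,   -0.79,  161.08],
       [   0.35,    0.71,   -0.61, 1392.69],
       [   0.  ,    0.  ,    0.  ,    1.  ]])}
```

View pics/top0.png

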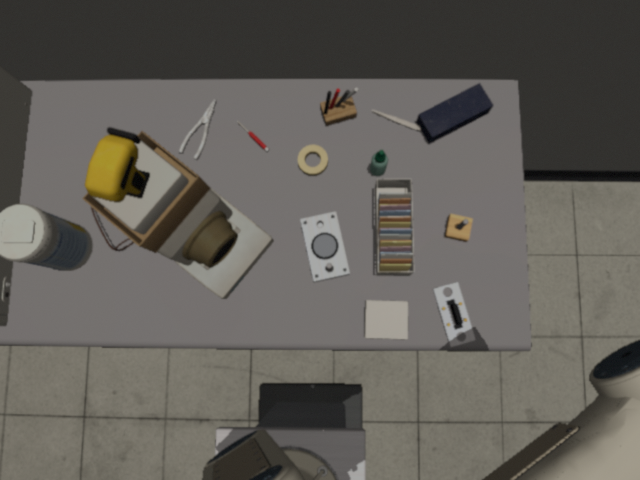

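View pics/scene0.png

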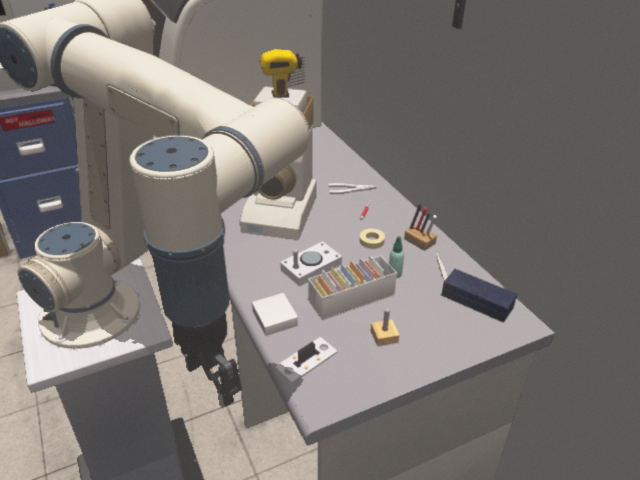

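The top view shows the jig at about (325,246) with its post at (330,268). It also shows the pin block at (460,227), the plate at (454,314), the file box at (394,226), the sample box at (387,320) and the bottle at (379,161). I'll compute rough positions and then check them from the wrist.

Run:
```python
from h import *
c=cams.calibration('top')
for n,p,z in [('jigbase',(325,246),28),('post',(330,267),81),('pin top',(463,224),85),('block',(459.5,227.5),25),('plate',(454,314),6),('file',(394,226),90),('sample',(387,320),30),('bottle',(379,161),100)]: print(n,onz(c,[p],z)[0])
im=cv2.imread('pics/top0.png')
A=cv2.resize(im[200:290,290:360],None,fx=6,fy=6,interpolation=cv2.INTER_CUBIC)
B=cv2.resize(im[205:350,425:485],None,fx=4,fy=4,interpolation=cv2.INTER_CUBIC)
H=max(A.shape[0],B.shape[0]);pad=lambda q:cv2.copyMakeBorder(q,0,H-q.shape[0],0,0,cv2.BORDER_CONSTANT)
cv2.imwrite('pics/crop0.png',np.hstack([pad(A),pad(B)])[:600])
w=cams.calibration('wrist');print(w)
o=ctrl.get_obs(); R=np.array(o['orientation']);T=np.array(w['world_to_cam']);print('cam in tool',R.T@(-T[:3,:3].T@T[:3,3]-o['tool_pos']),'axes',R.T@T[:3,:3].T)
```

```text
jigbase [540.7  -70.95  28.  ]
post [488.87 -83.55  81.  ]
pin top [ 579.89 -358.82   85.  ]
block [ 584.01 -364.88   25.  ]
plate [ 396.55 -351.86    6.  ]
file [ 573.75 -214.96   90.  ]
sample [ 382.48 -204.29   30.  ]
bottle [ 709.85 -184.09  100.  ]
{'vfov': 69.8220562012784, 'cx': 320.95221455108896, 'cy': 240.4239590977039, 'k1': -0.0678716035703947, 'world_to_cam': array([[ -0.27,   0.96,   0.  , 550.1 ],
       [  0.92,   0.26,   0.3 , -39.44],
       [  0.29,   0.08,  -0.95, 379.29],
       [  0.  ,   0.  ,   0.  ,   1.  ]])}
cam in tool [77.96 -0.87 31.41] axes [[ 0.   -0.95 -0.3 ]
 [ 1.    0.   -0.  ]
 [ 0.   -0.3   0.95]]
```

View pics/crop0.png

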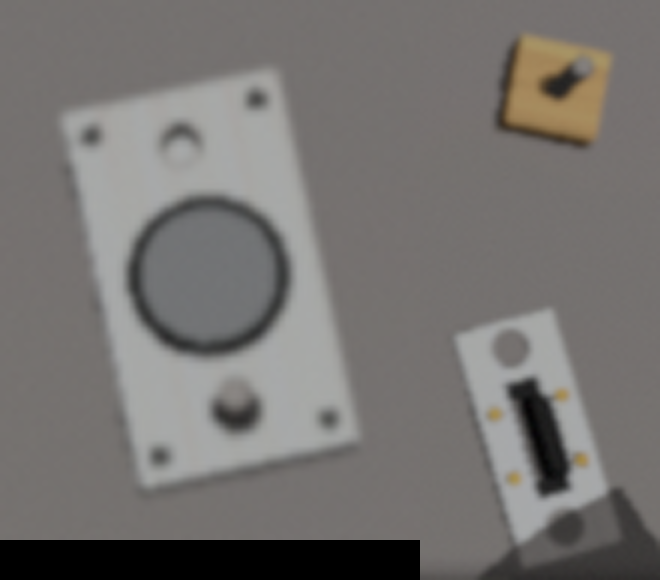

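play_rows([
  [3.4,1.4,0,0,0,0,1],
  [3.4,1.4,0,0,0,0,1],
  [3.4,1.4,0,0,0,0,1],
  [3.4,1.4,0,0,0,0,1],
  [3.4,1.4,0,0,0,0,1],
], squeeze=60)

```text
t: 0.52
tool_pos: [321.1, -458.2, 404.3]
orientation: [[-0.962, -0.272, -0.0], [-0.272, 0.962, 0.001], [0.0, 0.001, -1.0]]
force: [-0.3, -0.8, 0.8]
width: 85.2
grip_force: 0.0
```

play_rows([
  [3.4,1.4,0,0,0,0,1],
  [3.4,1.4,0,0,0,0,1],
  [3.4,1.4,0,0,0,0,1],
  [3.4,1.4,0,0,0,0,1],
  [3.4,1.4,0,0,0,0,1],
])

```text
t: 0.93
tool_pos: [491.3, -388.1, 404.2]
orientation: [[-0.962, -0.272, -0.001], [-0.272, 0.962, 0.001], [0.001, 0.001, -1.0]]
force: [0.1, -0.5, 0.5]
width: 85.2
grip_force: 0.0
```

play_rows([
  [3.4,1.4,0,0,0,0,1],
  [3.4,1.4,0,0,0,0,1],
  [0,0,0,0,0,0,1],
  [0,0,0,0,0,0,1],
  [0,0,0,0,0,0,1],
])

```text
t: 1.35
tool_pos: [557.8, -361.2, 404.0]
orientation: [[-0.962, -0.273, -0.001], [-0.273, 0.962, 0.0], [0.001, 0.001, -1.0]]
force: [0.4, 0.5, 0.2]
width: 85.2
grip_force: 0.0
```

Run:
```python
from h import *
c=cams.calibration('top')
b=onz(c,[(320,224)],28)[0];p=onz(c,[(329.5,265.7)],81)[0];pt=onz(c,[(465.75,221.5)],85)[0];h=onz(c,[(447.5,291.75),(461.5,336.5)],6)
f=lambda v:(np.linalg.norm(v[:2]),np.degrees(np.arctan2(v[1],v[0])))
print('bore',b,'post',p,f(b-p),'pin',pt,'holes',h,f(h[0]-h[1]))
o=ctrl.get_obs();print(o['tool_pos'],o['q'])
im,w=snap('wrist','w1.png');print(proj(w,[pt,[pt[0],pt[1],25]]))
```

```text
bore [589.31 -59.45  28.  ] post [491.55 -82.49  81.  ] (np.float64(100.44327765415377), np.float64(13.266198762913666)) pin [ 585.22 -364.71   85.  ] holes [[ 444.72 -338.84    6.  ]
 [ 348.41 -366.92    6.  ]] (np.float64(100.321138452208), np.float64(16.25347979641249))
[ 557.81 -361.18  404.02] [-19.49  28.2   26.14   0.01 -88.02 -54.69]
[[309.49 253.09]
 [311.27 233.84]]
```

View pics/w1.png

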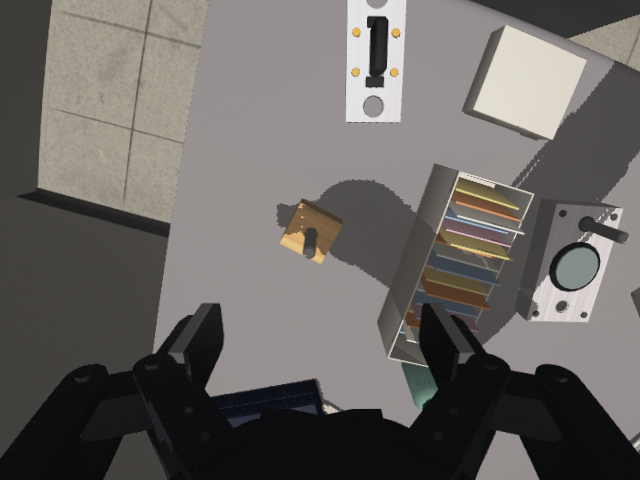

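The wrist view shows the pin top at about (310,254). That agrees with the top view's projection (309.5,253.1), and the 100 mm pitches check out (100.4 and 100.3). I'll move over the pin and part way down.

play_rows([
  [2.7,-0.35,-2,0,0,0,1],
  [0,0,-4,0,0,0,1],
  [0,0,-3,0,0,0,1],
  [0,0,0,0,0,0,1],
  [0,0,0,0,0,0,1],
])

```text
t: 1.82
tool_pos: [583.6, -365.4, 314.2]
orientation: [[-0.963, -0.271, -0.003], [-0.271, 0.963, 0.0], [0.003, 0.001, -1.0]]
force: [-0.0, -0.5, 1.6]
width: 85.5
grip_force: 0.0
```

Run:
```python
from h import *
o=ctrl.get_obs();print(o['tool_pos'])
im,w=snap('wrist','w2.png');p=proj(w,[[585.2,-364.7,85],[585.2,-364.7,25]]);print(p)
x,y=p[0].astype(int);cv2.imwrite('pics/w2c.png',cv2.resize(im[y-70:y+70,x-90:x+90,::-1],None,fx=4,fy=4,interpolation=cv2.INTER_CUBIC));print(x-90,y-70)
```

```text
[ 583.59 -365.41  314.18]
[[322.31 266.94]
 [321.93 238.31]]
232 196
```

View pics/w2c.png

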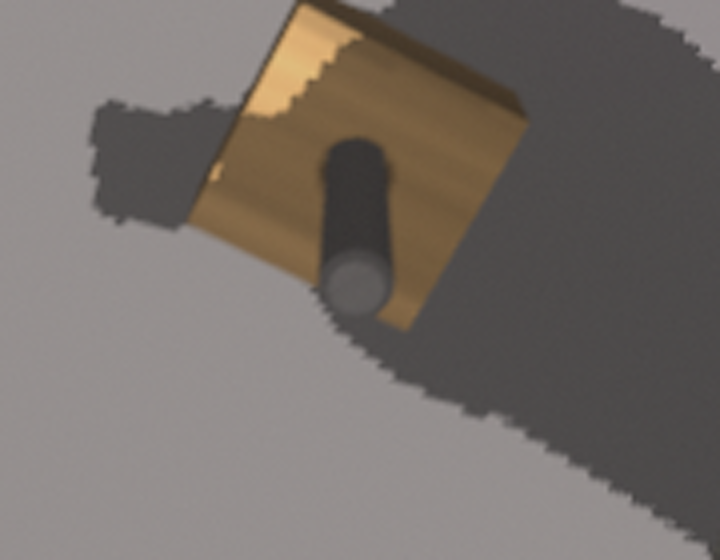

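The pin top is at (321,267) against a predicted (322,267), so it agrees within 1 mm. Descending to grasp.

play_rows([
  [0.15,0.05,-3.3,0,0,0,1],
  [0,0,-3.3,0,0,0,1],
  [0,0,-3.3,0,0,0,1],
  [0,0,0,0,0,0,1],
  [0,0,0,0,0,0,0],
], squeeze=60)

```text
t: 2.28
tool_pos: [586.4, -364.8, 217.5]
orientation: [[-0.962, -0.272, 0.0], [-0.272, 0.962, -0.001], [0.0, -0.001, -1.0]]
force: [-1.2, -1.2, 2.1]
width: 75.3
grip_force: 0.0
```

play_rows([
  [0,0,0,0,0,0,0],
  [0,0,0,0,0,0,0],
  [0,0,0,0,0,0,0],
  [0,0,0,0,0,0,0],
  [0,0,0,0,0,0,0],
])

```text
t: 2.7
tool_pos: [586.5, -364.3, 216.9]
orientation: [[-0.962, -0.272, 0.002], [-0.272, 0.962, -0.001], [-0.001, -0.001, -1.0]]
force: [-0.8, 0.7, -0.5]
width: 12.3
grip_force: 0.4
```

play_rows([
  [0,0,0,0,0,0,0],
  [0,0,0,0,0,0,0],
  [0,0,0,0,0,0,0],
  [0,0,0,0,0,0,0],
  [0,0,0,0,0,0,0],
])

```text
t: 3.12
tool_pos: [586.6, -364.2, 216.9]
orientation: [[-0.962, -0.273, 0.001], [-0.273, 0.962, -0.001], [-0.001, -0.001, -1.0]]
force: [-1.0, 1.3, 5.7]
width: 10.7
grip_force: 58.4
```

play_rows([
  [0,0,1.5,0,0,0,0],
  [0,0,3.5,0,0,0,0],
  [0,0,4,0,0,0,0],
  [0,0,4,0,0,0,0],
  [0,0,1,0,0,0,0],
])

```text
t: 3.53
tool_pos: [586.6, -365.0, 363.8]
orientation: [[-0.962, -0.273, 0.009], [-0.273, 0.962, -0.007], [-0.007, -0.009, -1.0]]
force: [-0.1, -0.4, 1.8]
width: 10.2
grip_force: 59.0
```

Run:
```python
from h import *
c=cams.calibration('top')
print('foot corner',onz(c,[(270,240),(224,296)],70))
for z in (150,250,350):print('nose',z,onz(c,[(237,240),(212,266)],z))
print(ctrl.get_obs()['tool_pos'])
im,w=snap('wrist','w3.png')
print(proj(w,[[589.3,-59.5,28]]))
cv2.imwrite('pics/sc.png',cv2.resize(cv2.imread('pics/scene0.png')[40:300,200:440],None,fx=2.3,fy=2.3))
```

```text
foot corner [[546.19  43.23  70.  ]
 [428.16 135.5   70.  ]]
nose 150 [[532.52  96.43 150.  ]
 [481.24 143.16 150.  ]]
nose 250 [[515.97  75.91 250.  ]
 [469.79 117.99 250.  ]]
nose 350 [[499.42  55.4  350.  ]
 [458.35  92.81 350.  ]]
[ 586.63 -365.    363.75]
[[607.38 299.87]]
```

View pics/w3.png

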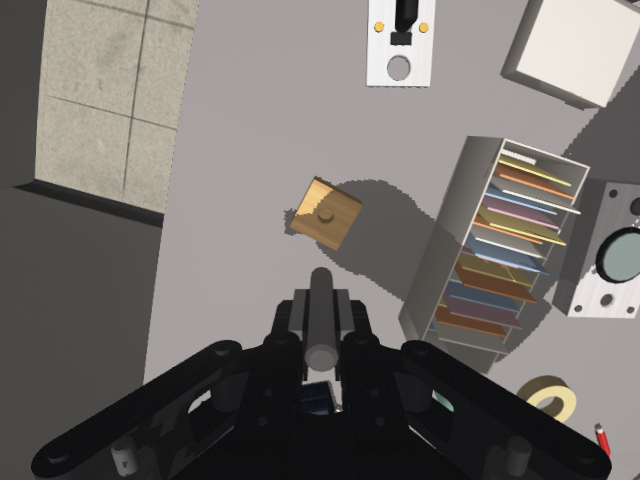

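View pics/sc.png

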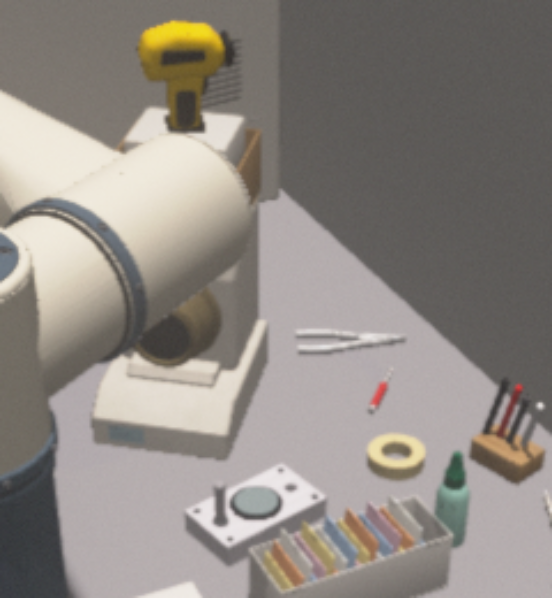

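Run:
```python
from h import *
c=cams.calibration('top')
for z in (330,400):print('carton corners',z,onz(c,[(205,188),(155,252)],z))
s=cams.calibration('scene')
for x,y,z in [(520,80,200),(520,80,330),(560,94,330),(560,150,330)]:print((x,y,z),proj(s,[[x,y,z]])[0],proj(c,[[x,y,z]])[0])
snap('scene','s1.png')
```

```text
carton corners 330 [[588.22 115.32 330.  ]
 [482.44 191.03 330.  ]]
carton corners 400 [[569.37  96.21 400.  ]
 [472.58 165.49 400.  ]]
(520, 80, 200) [279.66 175.68] [240.23 242.29]
(520, 80, 330) [277.67 129.39] [224.72 229.3 ]
(560, 94, 330) [290.42 123.94] [217.19 204.95]
(560, 150, 330) [281.56 115.03] [182.96 204.83]
```

View pics/s1.png

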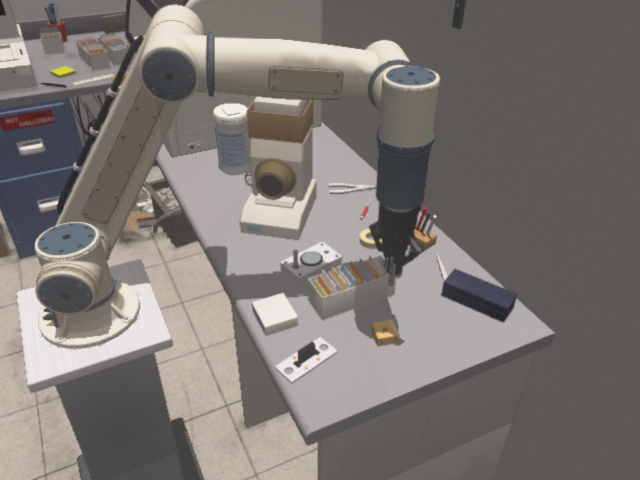

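Run:
```python
from h import *
s=cams.calibration('scene');o=ctrl.get_obs();print(o['q'],o['tool_pos'])
for z in (364,500,560,620,680):print(z,proj(s,[[587,-365,z]])[0])
a=np.radians(o['q'][0]);L=np.array([-np.sin(a),np.cos(a)])
P=np.array([587,-365])+L*155;print(P,np.degrees(np.arctan2(P[1],P[0])))
for z in (500,560,620,680):print(z,proj(s,[[*P,z]])[0])
o_,d=ray(s,[(300,138)]) # carton right-front-bottom corner
for z in (300,330,360,400):print('carton bottom/top corner',z,onz(s,[(300,138),(313,100)],z))
```

```text
[-18.92  31.66  25.49   0.05 -83.41 -55.28] [ 586.63 -364.52  359.77]
364 [399.97 202.08]
500 [406.95 137.17]
560 [410.44 104.96]
620 [414.25  70.16]
680 [418.41  32.38]
[ 637.27 -218.38] -18.91544951771458
500 [388.18 100.73]
560 [390.69  70.73]
620 [393.39  38.55]
680 [396.32   3.92]
carton bottom/top corner 300 [[574.28  69.28 300.  ]
 [701.15 261.02 300.  ]]
carton bottom/top corner 330 [[550.55  15.85 330.  ]
 [671.8  199.1  330.  ]]
carton bottom/top corner 360 [[526.81 -37.59 360.  ]
 [642.45 137.18 360.  ]]
carton bottom/top corner 400 [[ 495.17 -108.83  400.  ]
 [ 603.32   54.62  400.  ]]
```

The scene view shows the wrist joint about 205 mm above the TCP, in front of the carton, so it clears while placing. The pin is held upright. I'll carry it over the box to the bore and take a relative look there.

play_rows([
  [0.1,2.5,0,0,0,0,0],
  [0.05,3.5,0,0,0,0,0],
  [0.05,3.8,0,0,0,0,0],
  [0.05,3.8,0,0,0,0,0],
  [0.05,3.8,0,0,0,0,0],
])

```text
t: 4.05
tool_pos: [588.8, -188.6, 354.0]
orientation: [[-0.962, -0.272, -0.003], [-0.272, 0.962, 0.001], [0.002, 0.001, -1.0]]
force: [0.9, 0.4, -0.1]
width: 10.7
grip_force: 59.0
```

play_rows([
  [0.05,3.8,0,0,0,0,0],
  [0.05,3.8,0,0,0,0,0],
  [0,3.2,0,0,0,0,0],
  [0,2.4,0,0,0,0,0],
  [0,0,0,0,0,0,0],
])

```text
t: 4.47
tool_pos: [590.0, -54.1, 354.2]
orientation: [[-0.961, -0.276, -0.002], [-0.276, 0.961, 0.001], [0.002, 0.002, -1.0]]
force: [0.2, -1.1, -0.7]
width: 10.5
grip_force: 59.1
```

play_rows([
  [0,0,-2,0,0,0,0],
  [0,0,-3,0,0,0,0],
  [0,0,-2,0,0,0,0],
  [0,0,0,0,0,0,0],
  [0,0,0,0,0,0,0],
])

```text
t: 4.88
tool_pos: [589.9, -58.6, 284.3]
orientation: [[-0.962, -0.272, -0.004], [-0.272, 0.962, -0.001], [0.004, 0.0, -1.0]]
force: [0.3, 0.2, 0.2]
width: 10.3
grip_force: 59.1
```

Run:
```python
from h import *
o=ctrl.get_obs();print(o['tool_pos'],o['orientation'],o['joint_torque'],o['q'])
im,w=snap('wrist','w4.png');t=np.array(o['tool_pos']);z=t[2]-207
p=proj(w,[[589.3,-59.5,28],[491.5,-82.5,81],[*t[:2],z],[*t[:2],z+75]]);print(p)
cv2.imwrite('pics/w4c.png',cv2.resize(im[130:400,180:480,::-1],None,fx=2.2,fy=2.2,interpolation=cv2.INTER_CUBIC))
```

```text
[589.86 -58.56 284.28] [[-0.96 -0.27 -0.  ]
 [-0.27  0.96 -0.  ]
 [ 0.    0.   -1.  ]] [  0.1  -43.49  20.92   4.67   0.09   0.  ] [  9.43  22.98   0.28   0.02 -67.54 -83.65]
[[321.13 249.12]
 [330.89  81.52]
 [322.52 279.23]
 [323.44 366.08]]
```

View pics/w4c.png

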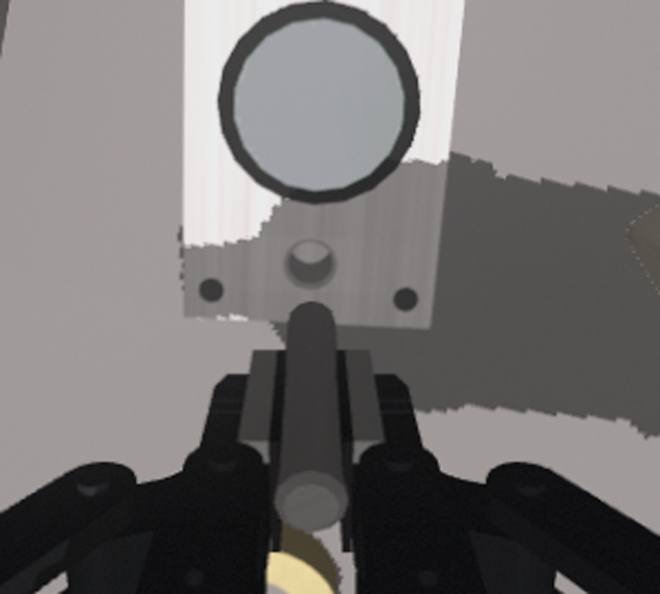

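The bore is at (320.9,250), with (321.1,249.1) predicted. The pin sits about 2 mm toward the robot in the pads, so I'll shift +1.4 mm in x and insert.

play_rows([
  [0.14,0.01,-2,0,0,0,0],
  [0,0,-2,0,0,0,0],
  [0,0,0,0,0,0,0],
  [0,0,-0.5,0,0,0,0],
  [0,0,-0.5,0,0,0,0],
])

```text
t: 5.35
tool_pos: [592.6, -58.2, 237.7]
orientation: [[-0.962, -0.273, 0.004], [-0.273, 0.962, -0.0], [-0.004, -0.001, -1.0]]
force: [0.2, 0.0, -0.6]
width: 10.5
grip_force: 59.1
```

play_rows([
  [0,0,-0.4,0,0,0,0],
  [0,0,-0.3,0,0,0,0],
  [0,0,0,0,0,0,0],
  [0,0,0,0,0,0,0],
])

```text
t: 5.68
tool_pos: [591.8, -58.1, 228.9]
orientation: [[-0.962, -0.272, 0.0], [-0.272, 0.962, 0.0], [-0.0, -0.0, -1.0]]
force: [0.3, -0.2, -0.7]
width: 10.5
grip_force: 59.1
```

play_rows([
  [0,0,-0.4,0,0,0,0],
  [0,0,-0.4,0,0,0,0],
  [0,0,-0.4,0,0,0,0],
  [0,0,-0.2,0,0,0,0],
  [0,0,0,0,0,0,0],
])

```text
t: 6.1
tool_pos: [591.6, -58.0, 213.9]
orientation: [[-0.962, -0.272, -0.001], [-0.272, 0.962, 0.0], [0.001, 0.0, -1.0]]
force: [0.1, 0.9, -0.6]
width: 11.0
grip_force: 59.1
```

play_rows([
  [0,0,-0.1,0,0,0,0],
  [0,0,-0.1,0,0,0,0],
  [0,0,0,0,0,0,0],
])

```text
t: 6.35
tool_pos: [591.8, -58.1, 213.0]
orientation: [[-0.962, -0.272, 0.0], [-0.272, 0.962, -0.0], [-0.0, -0.0, -1.0]]
force: [-1.3, 0.4, 1.2]
width: 10.5
grip_force: 59.3
```

play_rows([
  [0,0,-0.1,0,0,0,0],
  [0,0,-0.05,0,0,0,0],
  [0,0,0,0,0,0,0.4],
  [0,0,0,0,0,0,0.4],
  [0,0,0,0,0,0,0.4],
])

```text
t: 6.77
tool_pos: [591.8, -58.1, 211.1]
orientation: [[-0.962, -0.272, 0.0], [-0.272, 0.962, 0.0], [-0.0, 0.0, -1.0]]
force: [0.6, -0.2, 0.5]
width: 34.0
grip_force: 0.0
```

play_rows([
  [0,0,0.1,0,0,0,1],
  [0,0,0,0,0,0,1],
  [0,0,0,0,0,0,1],
  [0,0,3,0,0,0,1],
  [0,0,4,0,0,0,1],
])

```text
t: 7.18
tool_pos: [590.4, -58.1, 279.1]
orientation: [[-0.962, -0.272, -0.009], [-0.272, 0.962, -0.0], [0.009, 0.002, -1.0]]
force: [1.6, 0.5, 0.1]
width: 85.5
grip_force: 0.0
```

play_rows([
  [0,0,4,0,0,0,1],
  [0,0,4,0,0,0,1],
  [0,0,0,0,0,0,1],
  [0,0,0,0,0,0,1],
  [0,0,0,0,0,0,1],
])

```text
t: 7.6
tool_pos: [591.5, -58.0, 361.8]
orientation: [[-0.962, -0.272, -0.0], [-0.272, 0.962, 0.001], [0.0, 0.001, -1.0]]
force: [0.5, 0.8, -1.3]
width: 85.6
grip_force: 0.0
```

Run:
```python
from h import *
o=ctrl.get_obs();print(o['tool_pos'])
im,w=snap('wrist','w5.png');print(proj(w,[[589.8,-59.4,81],[589.8,-59.4,28],[491.5,-82.5,81],[491.5,-82.5,28]]))
cv2.imwrite('pics/w5c.png',cv2.resize(im[40:400,170:470,::-1],None,fx=1.6,fy=1.6,interpolation=cv2.INTER_CUBIC))
```

```text
[591.5  -58.03 361.82]
[[320.75 235.7 ]
 [320.76 218.64]
 [327.42  93.29]
 [326.23 100.07]]
```

View pics/w5c.png

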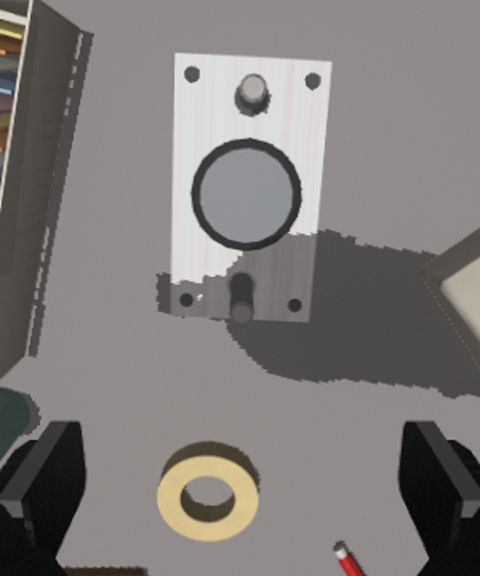

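The pin stands home: its top is at (320.6,235) against a predicted (320.8,235.7), and the post at (328,94) is as expected. Next I'll move over the plate.

play_rows([
  [-2,-3,0,0,0,0,1],
  [-2.2,-3.3,0,0,0,0,1],
  [-2.2,-3.3,0,0,0,0,1],
  [-2.2,-3.3,0,0,0,0,1],
  [-2.2,-3.3,0,0,0,0,1],
])

```text
t: 8.07
tool_pos: [482.2, -221.2, 360.6]
orientation: [[-0.962, -0.273, -0.003], [-0.273, 0.962, 0.001], [0.003, 0.001, -1.0]]
force: [1.0, -0.9, -0.1]
width: 85.8
grip_force: 0.0
```

play_rows([
  [-2.2,-3.3,0,0,0,0,1],
  [-2.2,-3.3,0,0,0,0,1],
  [-2.2,-3.3,0,0,0,0,1],
  [-2.3,-3.4,-2,0,0,0.008,1],
  [0,0,-1,0,0,0,1],
])

```text
t: 8.48
tool_pos: [393.0, -353.7, 331.4]
orientation: [[-0.961, -0.275, -0.004], [-0.275, 0.961, 0.001], [0.003, 0.002, -1.0]]
force: [0.0, 0.2, -0.9]
width: 85.4
grip_force: 0.0
```

play_rows([
  [0,0,0,0,0,0,1],
  [0,0,0,0,0,0,1],
  [0,0,0,0,0,0,1],
])

```text
t: 8.73
tool_pos: [397.3, -349.7, 333.9]
orientation: [[-0.96, -0.281, -0.001], [-0.281, 0.96, 0.0], [0.001, 0.0, -1.0]]
force: [-0.2, 0.6, 0.9]
width: 85.7
grip_force: 0.0
```

Run:
```python
from h import *
o=ctrl.get_obs();print(o['tool_pos'],np.array(o['orientation'])[:2,1])
im,w=snap('wrist','w6.png')
P=[[444.7,-338.8,6],[348.4,-366.9,6],[396.6,-352.9,42]];p=proj(w,P);print(p)
hsv=cv2.cvtColor(im,cv2.COLOR_RGB2HSV)
y=cv2.inRange(hsv,(10,120,90),(30,255,255))
n,_,st,ce=cv2.connectedComponentsWithStats(y)
for i in range(1,n):
    if st[i,4]>25: print('yellow',st[i,4],ce[i],onz(w,[ce[i]],6)[0])
g=cv2.cvtColor(im,cv2.COLOR_RGB2GRAY)
for q in p[:2]:
    x,yy=q.astype(int)
    if 30<yy<450:
        r=g[yy-40:yy+40,x-40:x+40]; m=cv2.threshold(r,0,255,cv2.THRESH_BINARY_INV+cv2.THRESH_OTSU)[1]
        n,_,st,ce=cv2.connectedComponentsWithStats(m)
        for i in range(1,n):
            if st[i,4]>100:
                c=ce[i]+[x-40,yy-40];print('dark',st[i],c,onz(w,[c],6)[0])
x,yy=p[2].astype(int);m=cv2.inRange(g[yy-60:yy+60,x-60:x+60],0,40);n,_,st,ce=cv2.connectedComponentsWithStats(m)
for i in range(1,n):
    if st[i,4]>200: c=ce[i]+[x-60,yy-60];print('rib',st[i],c,onz(w,[c],30)[0])
```

```text
[ 397.29 -349.65  333.89] [-0.28  0.96]
[[318.77 272.98]
 [318.66 163.54]
 [318.35 232.31]]
yellow 52 [297.02 200.69] [ 384.4  -376.13    6.  ]
yellow 49 [340.57 201.33] [ 374.24 -339.44    6.  ]
yellow 46 [297.46 240.15] [ 419.23 -366.29    6.  ]
yellow 47 [339.72 240.64] [ 408.91 -329.44    6.  ]
yellow 1413 [255.39 391.61] [ 596.67 -365.46    6.  ]
yellow 629 [413.31 394.49] [ 553.11 -200.95    6.  ]
dark [   0    0   80   80 5417] [320.29 271.74] [ 443.09 -337.79    6.  ]
dark [   0    0   80   80 3265] [318.13 155.63] [ 342.22 -369.17    6.  ]
dark [ 29  28  25  25 492] [318.94 163.22] [ 348.08 -366.75    6.  ]
rib [ 52  25  18  59 766] [318.64 229.22] [ 397.39 -352.51   30.  ]
```

The screws, rib and holes all put the plate centre at (396.6,-352.8), turned about 16.1°. Descending on the rib.

play_rows([
  [-0.07,-0.31,-3.5,0,0,0,1],
  [0,0,-3.8,0,0,0,1],
  [0,0,-3.5,0,0,0,1],
  [0,0,-2,0,0,0,1],
  [0,0,0,0,0,0,1],
])

```text
t: 9.2
tool_pos: [395.2, -351.4, 201.9]
orientation: [[-0.96, -0.281, -0.007], [-0.281, 0.96, 0.004], [0.005, 0.006, -1.0]]
force: [0.2, -0.4, 0.2]
width: 85.2
grip_force: 0.0
```

play_rows([
  [0,0,0,0,0,0,1],
  [0,0,0,0,0,0,1],
])

```text
t: 9.37
tool_pos: [397.4, -353.4, 208.0]
orientation: [[-0.96, -0.282, 0.003], [-0.282, 0.96, -0.002], [-0.002, -0.003, -1.0]]
force: [1.2, -0.3, 1.0]
width: 85.6
grip_force: 0.0
```

play_rows([
  [-0.05,0.05,-1,0,0,0,1],
  [0,0,-1,0,0,0,1],
  [0,0,-0.4,0,0,0,1],
  [0,0,0,0,0,0,1],
  [0,0,0,0,0,0,0.4],
], squeeze=80)

```text
t: 9.78
tool_pos: [395.4, -352.8, 181.7]
orientation: [[-0.96, -0.28, -0.001], [-0.28, 0.96, 0.0], [0.001, 0.0, -1.0]]
force: [0.4, 0.5, 0.1]
width: 75.4
grip_force: 0.0
```

play_rows([
  [0,0,0,0,0,0,0.4],
  [0,0,0,0,0,0,0.2],
  [0,0,0,0,0,0,0],
  [0,0,0,0,0,0,0],
  [0,0,0,0,0,0,0],
])

```text
t: 10.2
tool_pos: [395.5, -352.7, 182.1]
orientation: [[-0.96, -0.28, 0.0], [-0.28, 0.96, 0.0], [-0.0, -0.0, -1.0]]
force: [-1.2, 5.3, 5.6]
width: 12.2
grip_force: 3.6
```

play_rows([
  [0,0,0,0,0,0,0],
  [0,0,0,0,0,0,0],
  [0,0,0,0,0,0,0],
  [0,0,0,0,0,0,0],
  [0,0,0,0,0,0,0],
])

```text
t: 10.62
tool_pos: [395.6, -352.8, 182.3]
orientation: [[-0.96, -0.28, 0.0], [-0.28, 0.96, -0.0], [-0.0, -0.0, -1.0]]
force: [-0.1, 0.0, 4.2]
width: 10.9
grip_force: 78.5
```

play_rows([
  [0,0,1,0,0,0,0],
  [0,0,2.5,0,0,0,0],
  [0,0,3.5,0,0,0,0],
  [0,0,3.5,0,0,0,0],
  [0,0,3.5,0,0,0,0],
])

```text
t: 11.03
tool_pos: [394.9, -352.4, 323.4]
orientation: [[-0.96, -0.28, -0.001], [-0.28, 0.96, 0.001], [0.001, 0.001, -1.0]]
force: [1.5, -0.2, -2.4]
width: 10.7
grip_force: 78.0
```

play_rows([
  [0,0,2.5,0,0,0,0],
  [0,0,1,0,0,0,0],
  [0,0,0,0,0,-0.049,0],
  [0,0,0,0,0,0,0],
  [0,0,0,0,0,0,0],
])

```text
t: 11.45
tool_pos: [395.2, -352.4, 355.7]
orientation: [[-0.972, -0.234, -0.002], [-0.234, 0.972, 0.002], [0.002, 0.002, -1.0]]
force: [0.3, 0.2, -2.7]
width: 11.1
grip_force: 78.1
```

```bash
cat > chk.py <<'E'
from h import *
o=ctrl.get_obs();t=np.array(o['tool_pos']);R=np.array(o['orientation']);print(o['t'],t,np.degrees(np.arctan2(R[0,1]*-1,R[1,1])),'tilt',R[:2,2],o['joint_vel'])
import sys
im,w=snap('wrist',sys.argv[1])
hsv=cv2.cvtColor(im,cv2.COLOR_RGB2HSV)
zu=t[2]-182.3
n,_,st,ce=cv2.connectedComponentsWithStats(cv2.inRange(hsv,(10,120,60),(30,255,255)))
for i in range(1,n):
    if 40<st[i,4]<600: print('yellow',st[i,4],ce[i],onz(w,[ce[i]],zu+6)[0])
a=np.radians(16.1-(106.27-(90+np.degrees(np.arctan2(-R[0,1],R[1,1])))))
for s in (-50,50): 
    h=np.array([t[0]+1.0+s*np.cos(a),t[1]+s*np.sin(a),zu]); print('pred hole',h,proj(w,[h,h+[0,0,6]]))
E
python3 chk.py w7.png
```

```text
11.45 [ 395.15 -352.41  355.69] 13.505468723726656 tilt [-0.  0.] [-0.04  0.4  -0.23  0.31  0.05  0.46]
yellow 197 [278.98 271.69] [ 383.31 -375.46  179.39]
yellow 208 [363.32 271.57] [ 374.3  -338.04  179.39]
pred hole [ 347.5  -363.94  173.39] [[321.87 199.49]
 [321.93 202.15]]
pred hole [ 444.8  -340.87  173.39] [[321.15 383.6 ]
 [321.17 391.49]]
```

The grasp is good: the plate offset is 1 mm and it weighs about 2.7 N. Carrying it over the box.

play_rows([
  [1,2,0,0,0,0,0],
  [1.6,3.1,0,0,0,0,0],
  [1.8,3.5,0,0,0,0,0],
  [1.8,3.5,0,0,0,0,0],
  [1.8,3.5,0,0,0,0,0],
])

```text
t: 11.92
tool_pos: [475.7, -195.1, 355.9]
orientation: [[-0.972, -0.233, -0.002], [-0.233, 0.972, 0.0], [0.002, 0.001, -1.0]]
force: [0.9, 0.1, -1.5]
width: 10.6
grip_force: 78.2
```

play_rows([
  [1.8,3.5,0,0,0,0,0],
  [1.7,3.4,0,0,0,0,0],
  [1.5,3,0,0,0,0,0],
  [1,2,0,0,0,0,0],
  [0.4,0.7,0,0,0,0,0],
])

```text
t: 12.33
tool_pos: [540.5, -67.8, 355.4]
orientation: [[-0.972, -0.236, -0.002], [-0.236, 0.972, 0.0], [0.002, 0.001, -1.0]]
force: [0.2, -0.4, -1.9]
width: 11.2
grip_force: 78.2
```

play_rows([
  [0,0,0,0,0,0,0],
  [0,0,-2,0,0,0,0],
  [0,0,-2,0,0,0,0],
  [0,0,0,0,0,0,0],
  [0,0,0,0,0,0,0],
])

```text
t: 12.75
tool_pos: [538.8, -71.7, 316.0]
orientation: [[-0.973, -0.232, -0.004], [-0.232, 0.973, -0.001], [0.004, -0.0, -1.0]]
force: [0.5, 0.5, -0.8]
width: 11.0
grip_force: 78.2
```

```bash
python3 chk.py w8.png
```

```text
12.75 [538.79 -71.7  316.01] 13.419001979122202 tilt [-0. -0.] [ 0.11 -1.35  3.02  1.07 -0.37 -0.12]
yellow 112 [147.49 222.57] [ 517.46 -156.78  139.71]
yellow 195 [278.98 271.65] [526.65 -95.19 139.71]
yellow 204 [363.14 271.46] [517.64 -57.85 139.71]
pred hole [491.12 -83.16 133.71] [[322.75 200.31]
 [322.81 202.96]]
pred hole [588.46 -60.24 133.71] [[321.87 384.33]
 [321.89 392.22]]
```

play_rows([
  [0.1,0.1,-1.5,0,0,0,0],
  [0,0,-1.5,0,0,0,0],
  [0,0,-0.8,0,0,0,0],
  [0,0,-0.3,0,0,0,0],
  [0,0,0,0,0,0,0],
])

```text
t: 13.22
tool_pos: [540.5, -70.0, 276.1]
orientation: [[-0.973, -0.233, -0.0], [-0.233, 0.973, -0.0], [0.0, -0.0, -1.0]]
force: [-0.1, -0.5, -2.6]
width: 10.9
grip_force: 78.2
```

play_rows([
  [0,0,0,0,0,0,0],
  [0,0,0,0,0,0,0],
  [0,0,0,0,0,0,0],
  [0,0,0,0,0,0,0],
  [0,0,0,0,0,0,0],
])

```text
t: 13.63
tool_pos: [540.6, -69.7, 276.3]
orientation: [[-0.973, -0.233, 0.001], [-0.233, 0.973, 0.0], [-0.001, -0.0, -1.0]]
force: [0.5, 0.3, -1.5]
width: 10.9
grip_force: 78.2
```

```bash
python3 chk.py w9.png
python3 - <<'E'
from h import *
w=cams.calibration('wrist');print('post',proj(w,[[491.4,-82.6,81]]),'pin',proj(w,[[589.8,-59.4,81]]))
g=cv2.imread('pics/w9.png',0);x,y=322,202
np.set_printoptions(linewidth=250)
print(g[y-40:y+40:3,x-42:x+42:3])
E
```

```text
13.6333 [540.58 -69.71 276.31] 13.456413820577492 tilt [0. 0.] [ 0.03  0.15 -0.09  0.01 -0.02 -0.01]
yellow 157 [109.55 234.59] [ 529.74 -171.53  100.01]
yellow 190 [278.97 271.76] [529.24 -93.05 100.01]
yellow 208 [363.2  271.42] [520.12 -55.72 100.01]
pred hole [492.92 -81.2   94.01] [[322.81 198.66]
 [322.87 201.31]]
pred hole [590.25 -58.22  94.01] [[321.91 382.86]
 [321.94 390.75]]
post [[320.55 189.99]] pin [[320.02 366.49]]
[[234 234 213 129 134 133 135 132 131 129 130 131 131 133 132 130 129 131 132 132 132 133 136 129 128 127 133 132]
 [126 126 123 120 120 120 124 124 124 124 122 123 120 121 120 120 125 122 123 124 124 125 126 122 121 121 124 123]
 [236 234 238 238 238 238 237 237 238 238 238 237 235 238 236 236 238 238 238 237 236 238 238 237 238 237 237 234]
 [236 234 238 238 237 237 237 237 238 238 238 237 236 238 235 236 237 238 238 238 236 238 238 237 238 237 236 235]
 [236 236 238 239 238 238 238 237 238 239 239 238 238 238 238 238 237 238 239 237 237 237 239 238 238 237 237 236]
 [237 237 238 239 239 238 238 238 238 239 239 205 184 173 157 182 130 227 238 238 238 238 
[... 1740 characters left out ...]
 236 236]
 [237 236 236 238 238 238 238 237 238 239 238 238 223 198 188 212 231 238 238 237 238 238 200 142 235 235 236 236]
 [235 234 235 238 238 237 236 236 237 237 238 237 235 237 235 235 234 236 237 139 137 141 139 139 138 136 135 134]
 [235 234 235 238 238 237 236 235 237 238 238 237 235 237 231 233 138 139 139 139 138 140 137 139 138 136 135 133]
 [235 234 234 237 238 237 236 236 237 238 238 139 231 235 134 135 137 138 139 138 136 140 137 138 136 137 134 133]
 [235 234 234 237 238 238 237 236 237 198 234 139 135 138 134 135 138 138 140 138 137 139 137 139 137 135 134 134]
 [235 234 234 237 238 237 236 198 234 140 139 137 135 137 134 134 137 137 139 137 135 140 136 137 138 135 133 133]]
```

Run:
```python
from h import *
w=cams.calibration('wrist')
g=cv2.imread('pics/w9.png',0)
m=cv2.inRange(g,225,255)[150:250,270:375]
inv=cv2.bitwise_not(m);n,l,st,ce=cv2.connectedComponentsWithStats(inv)
i=l[202-150-0,300-270];print(st[i])
cn=cv2.findContours((l==i).astype(np.uint8),0,1)[0][0];hull=cv2.convexHull(cn)
e=cv2.fitEllipse(hull);c=np.array(e[0])+[270,150];print(e,c)
print('hole',onz(w,[c],100)[0],onz(w,[(321.2,201.5)],100)[0],'post',onz(w,[(321.1,190)],81)[0])
```

```text
[  26   25   51   51 1957]
((51.06111145019531, 50.33660888671875), (50.357635498046875, 50.98960494995117), 84.29936218261719) [321.06 200.34]
hole [492.6  -82.06 100.  ] [493.08 -81.89 100.  ] post [491.34 -82.34  81.  ]
```

play_rows([
  [-0.12,-0.05,-0.15,0,0,-0.004,0],
  [0,0,-0.15,0,0,0,0],
  [0,0,0,0,0,0,0],
  [0,0,0,0,0,0,0],
  [0,0,0,0,0,0,0],
])

```text
t: 14.1
tool_pos: [539.3, -70.2, 272.9]
orientation: [[-0.973, -0.229, -0.0], [-0.229, 0.973, -0.0], [0.0, -0.0, -1.0]]
force: [0.3, 0.1, -1.5]
width: 11.1
grip_force: 78.2
```

play_rows([
  [0,0,0,0,0,0,0],
  [0,0,0,0,0,0,0],
  [0,0,0,0,0,0,0],
  [0,0,0,0,0,0,0],
  [0,0,0,0,0,0,0],
])

```text
t: 14.52
tool_pos: [539.3, -70.2, 272.9]
orientation: [[-0.973, -0.229, 0.0], [-0.229, 0.973, 0.0], [-0.0, -0.0, -1.0]]
force: [-0.1, 0.6, -1.4]
width: 10.9
grip_force: 78.2
```

```bash
python3 chk.py w10.png
python3 - <<'E'
from h import *
w=cams.calibration('wrist')
g=cv2.imread('pics/w10.png',0)
m=cv2.inRange(g,225,255)[150:250,270:375]
n,l,st,ce=cv2.connectedComponentsWithStats(cv2.bitwise_not(m))
i=l[52,30];e=cv2.fitEllipse(cv2.convexHull(cv2.findContours((l==i).astype(np.uint8),0,1)[0][0]));c=np.array(e[0])+[270,150]
z=ctrl.get_obs()['tool_pos'][2]-176.3
print(st[i],c,'hole',onz(w,[c],z)[0])
# second pin from the top and the loose things
im,t=snap('top','top1.png'); a=cv2.imread('pics/top0.png');d=cv2.absdiff(a,im[:,:,::-1].copy()).max(2)
for n,(x0,y0,x1,y1) in dict(box=(374,178,416,276),bottle=(368,145,392,178),sample=(362,296,412,342)).items(): print(n,(d[y0:y1,x0:x1]>40).mean(),(d[y0:y1,x0:x1]).mean())
E
```

```text
14.5167 [539.32 -70.22 272.95] 13.22523472047666 tilt [0. 0.] [-0.03  0.04  0.04 -0.01  0.03 -0.04]
yellow 166 [107.19 239.74] [ 530.69 -173.     96.65]
yellow 194 [278.96 271.66] [527.71 -93.54  96.65]
yellow 208 [363.2  271.42] [518.8  -56.15  96.65]
pred hole [491.61 -81.51  90.65] [[322.78 198.91]
 [322.84 201.56]]
pred hole [589.02 -58.92  90.65] [[321.9  383.09]
 [321.92 390.98]]
[  26   25   51   51 1972] [321.08 200.35] hole [491.26 -82.37  96.66]
box 0.0 1.1477162293488825
bottle 0.0 1.2727272727272727
sample 0.0 1.0047826086956522
```

```bash
python3 -c "
from bench import ctrl
print(ctrl.sign_off())"
```

```text
the job is handed in; nothing more can be done
None
```

The job is handed in at 14.5 s: the pin stands home and released in the jig bore, and the plate is held level and still about 9.7 mm above the two pins. The hole over the built-in pin is centred to about 0.1 mm; the one over the loose pin is worked out from the plate's geometry to within about 1 mm. The file box, bottle and sample box did not move.

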